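# Un-nest the lamp totes, sort two LED lamps and stack the spare tote

### The arm

A 7-joint arm with a two-finger parallel gripper is mounted at the origin on the work surface. World frame = base frame: x ahead of the robot, y to its left, z up, the work surface at z = 0. Lengths are in m, angles in rad, forces in N, time in s.
With the tool pointing down it reaches from about 0.35 to 0.9 m from the base axis. Payload 8.1 kg.
Tool frame: the origin (TCP) lies at the centre of the arm's flange, where the gripper is bolted on; the fingertips stand 178 mm ahead of it and the grasp point (between the pads) lies 159 mm ahead of it; z points along the fingers, y is the line along which they close (so a half turn about z gives the same grasp; the last joint's range is limited). The gripper opens to 92 mm and grips with 3 to 60 N. Pads are 19 mm wide; open, the fingers measure 130 mm over their backs; the gripper's body (75 mm by 190 mm) begins 47 mm behind the grasp point.
Start: joints at [1.014, 0.434, 0.025, 1.573, -0.012, 1.134, -0.075], TCP at [0.274, -0.562, 0.405] pointing down, gripper open.
Joint ranges: [-2.62, 2.62], [-0.44, 2.09], [-1.27, 1.32], [0.08, 2.57], [-1.32, 4.46], [0.12, 2], [-2.74, 2.74]. Speed limits (rad/s): [2.22, 2.22, 3.01, 3.01, 3.14, 3.14, 3.14].

### API

Orientations are given as a rotation vector (axis times angle).
In Python, from cell import arm gives the robot as it stands. The module is installed in compiled form; this text tells all that it offers.
- The arm moves only by the shell command python3 -m inch 'ROWS' [FORCE]. ROWS is text: rows parted by semicolons, each of 5 numbers parted by spaces: the shift along the tool's x, y, z in m, then the turn about the tool's z in rad, then the finger opening in m, from 0 to 0.0918. In form: x y z roll fingers; .... A call has 1 to 5 rows; each row is the pose to reach, as a shift and turn from the pose commanded when the call began, along the tool's axes at that moment; what a row does not reach only later rows make up. A row lasts 1/10 s, in which the tool goes at most 50 mm and 8.59 degrees, less where a joint would pass 70% of its speed; a pose out of reach is approached as far as the arm can. A call with a gripper value outside its range is refused whole. The fingers move at their own pace and stop on an object; FORCE is the grip in N (left out, the last holds). Time passes only in rows, so rows that repeat a pose let the fingers close. It gives the time, the measured TCP pose, the force, the opening and the grip force at its end, in the units of the state.
- arm.observe(): the state, without advancing time (a new reading comes with each control period).
- arm.get_image(name): name is "side" or "top"; returns the picture (400x640x3 uint8, red, green, blue); there is no depth.
- arm.get_calibration(name): a dict with "intrinsics" (3x3 intrinsics, pixels), "pose" (4x4, takes a point from camera to world coordinates). Camera axes: x right, y up, looking along -z (the intrinsics and any distortion apply to the point x, -y, -z); pixel columns grow to the right and rows downward; lengths in m; the calibration is good to about 2 mm. A picture is of the moment at which its call begins. get_calibration takes no time and is no camera call.
- arm.sign_off(): hands the job in; it is judged then, once.
Trained networks look in the newest picture that a camera, given by its name, has taken for a name from the list of things; names that differ only in an ending like _2 or _b are one class to them, and where a whole thing is asked for, a point or a joint stands for the part that bears it (a point fixed in the world has none). Each returns a list of dicts, best first, with "conf" (0 to 1); they miss things now and then, are a little off and sometimes report something else, mostly with a low value. They report only what shows in the picture. A call takes as long as a camera call. They do not tell look-alikes from the thing itself.
- arm.look_for(camera, query): "point" ([row, column] in pixels, amid what is visible of it).
- arm.silhouettes(camera, query): "region" (400x640 bool, what is visible of it) and "point" ([row, column] in pixels, amid what is visible of it).
- arm.place_of(camera, query): "point" ([row, column] in pixels: a listed point, or the origin of a listed thing).
The state is a dict: "clock": time; "joints": joint angles; "dq": joint speeds; "joint_efforts": joint torques, N m; "position": TCP position; "ee_rot": TCP orientation; "force": force on the tool from outside, world axes, zero at the start; "ft_torque": the same for the moment, N m; "width": opening from 0.0 (shut) to 1.0 (fully open); "gripper_force": force on a finger pad.
Only numpy, scipy, OpenCV 4.12 (cv2) and the standard library are available. Lean on these libraries where they do the work, as an engineer would, in place of code of your own. Each camera call takes 0.05 s, during which the arm holds its last target. There are 200 camera calls.

### The job

Take the nest of three totes apart: set the orange tote inside the orange tape and the blue tote inside the blue tape, square with it. Stand the warm lamp (brass body) in the orange tote and the cool lamp (white body) in the blue one, light side up and without dropping them, then stack the grey tote on the blue tote, turned end for end so that it interlocks and stands on the shelves above the lamp instead of nesting down onto it. Leave the mug, the light meter and the tape roll where they are.

Things in the scene. Friction and masses are not known exactly. Their poses are not given: they have to be found in the camera images.
- tote_orange: Orange tote, top of the nest. All totes alike: 68 (x) x 130 (y) x 62 mm high, 130 g; rim an upright band 36-62 mm above the underside: grip across its 68 mm at mid-length. Below it the body tapers to 50 x 114 mm at the underside; floor 3 mm thick, clear area 46 x 84 mm at the centre. Its label tab juts 22 mm from the rim at the +y end only, near its +x corner. Origin: centre of underside, z up.
- tote_blue: Blue tote, middle of the nest, 26 mm above the grey; shape, axes and origin as the orange one, tab in mid-end. Totes with tabs at the same end nest: upper stands 26 mm higher, its band on the lower rim, 1 mm play, lifts straight out. With tabs at opposite ends they interlock: the upper's feet enter the rim by 6 mm with 5 mm play and stand on inner shelves, upper 56 mm higher, clear of a lamp.
- tote_grey: Grey tote, bottom of the nest, standing on the bench; shape, axes and origin as the orange one, label tab at the +y end near its -x corner. Inside the +y end one rib, inside the -y end two, each topped by a small shelf 6 mm below the rim: these carry the feet of an upper tote turned end for end.
- lamp_warm: LED spot lamp with brass-coloured finned body and orange light disc on top: cylinder 32 mm diameter, 42 mm tall, 70 g, standing on the bench. Origin at the centre of its underside, z up through the light disc.
- lamp_cool: LED spot lamp with white finned body and pale blue light disc on top: cylinder 32 mm diameter, 42 mm tall, 70 g, standing on the bench. Origin at the centre of its underside, z up through the light disc.
- place_orange: Rectangle of orange tape on the bench (flat, 0.6 mm), inside 94 mm along its x by 156 mm along its y, tape 10 mm wide; place of the orange tote, whose long side goes along the tape's y, either end first. Origin at the centre of the rectangle, on the bench.
- place_blue: Rectangle of blue tape on the bench (flat, 0.6 mm), inside 94 mm along its x by 156 mm along its y, tape 10 mm wide; place of the blue tote, whose long side goes along the tape's y, either end first. Origin at the centre of the rectangle, on the bench.
- cup: White ceramic mug, 72 mm diameter, 75 mm tall, a bystander. Origin at the centre of its underside.
- luxmeter: Yellow hand-held light meter lying flat, 60 x 135 x 28 mm, a bystander. Origin at the centre of its underside, its y along its length.
- tape_roll: Roll of black tape lying flat, 100 mm diameter, 48 mm tall, a bystander. Origin at the centre of its underside.
Not all that is in view belongs to the job. Several things look just like the lamp_cool: the one meant starts farthest from the robot's base.

How it is judged:
By the outcome, as a careful person would: the job done as asked, in the order asked, and still so for the second after the job is handed in, with the robot touching nothing.
It also fails if it takes over 115 s, if anything falls off the work surface, if the arm or the gripper's body presses on something with over 40 N, if the wrist force passes 120 N, or if a joint passes its speed limit or range.

## Working session

There is one attempt and no reset: what is moved stays moved. The work goes in short steps, Python scripts to look and compute and a shell command to move; the robot and the scene stay as the last step left them, time stands still between calls to the robot, and variables do not carry over. Pictures are saved under pics/ and viewed, at most 14 in all, crops included, and the job is handed in when it is done.

```bash
mkdir -p pics; cat > h.py <<'E'
import numpy as np, cv2
from scipy.spatial.transform import Rotation as R
from cell import arm
def ray(cam,p):
    c=arm.get_calibration(cam);K=np.array(c["intrinsics"]);T=np.array(c["pose"])
    d=np.linalg.inv(K)@[p[1],p[0],1];d=T[:3,:3]@(d*[1,-1,-1]);return T[:3,3],d
def at(cam,p,z):
    o,d=ray(cam,p);return o+d*(z-o[2])/d[2]
def proj(cam,X):
    c=arm.get_calibration(cam);K=np.array(c["intrinsics"]);T=np.array(c["pose"])
    q=(np.linalg.inv(T)@np.append(X,1))[:3]*[1,-1,-1];q=K@q;return (q/q[2])[[1,0]]
def snap(cam,name):
    im=arm.get_image(cam);cv2.imwrite(f"pics/{name}.png",im[:,:,::-1]);return im
E
python3 - <<'E'
from h import *
np.set_printoptions(precision=4,suppress=True)
for c in("top","side"):
    snap(c,c+"0");k=arm.get_calibration(c);print(c,k.keys(),k["intrinsics"],k["pose"])
for c in("top","side"):
  for n in "tote_orange tote_blue tote_grey lamp_warm lamp_cool place_orange place_blue".split():
    print(c,n,[(np.round(d["point"],1),round(d["conf"],2)) for d in arm.place_of(c,n)][:5])
s=arm.observe();print(s)
print(R.from_rotvec(s["ee_rot"]).as_matrix())
E
```

```text
top dict_keys(['intrinsics', 'pose']) [[433.2067   0.     311.8532]
 [  0.     433.2067 203.9748]
 [  0.       0.       1.    ]] [[-0.0126  0.999  -0.0419  0.5668]
 [-0.9999 -0.0124  0.0038  0.017 ]
 [ 0.0033  0.0419  0.9991  1.0783]
 [ 0.      0.      0.      1.    ]]
side dict_keys(['intrinsics', 'pose']) [[459.4366   0.     318.1712]
 [  0.     459.4366 194.589 ]
 [  0.       0.       1.    ]] [[-0.9157  0.2375 -0.3241  0.3093]
 [-0.4016 -0.5172  0.7558  0.7449]
 [ 0.0118  0.8222  0.569   0.6406]
 [ 0.      0.      0.      1.    ]]
top tote_orange [(array([210.6, 327.5]), 0.8)]
top tote_blue []
top tote_grey []
top lamp_warm [(array([178.4, 377.2]), 0.64)]
top lamp_cool [(array([238.5, 274.3]), 0.69), (array([245.5, 306.5]), 0.56), (array([186.9, 251.6]), 0.46)]
top place_orange []
top place_blue []
side tote_orange [(array([202. , 330.4]), 0.88)]
side tote_blue [(array([213.4, 334.6]), 0.66), (array([214.9, 253.7]), 0.61)]
side tote_grey [(array([218.5, 335.6]), 0.57)]
side lamp_warm [(array([214. , 334.8]), 0.62), (array([183. , 325.5]), 0.42)]
side lamp_cool [(array([264.8, 272.6]), 0.92), (array([258.5, 312.9]), 0.75), (array([269.8, 346.9]), 0.65), (array([248.2, 364.4]), 0.61)]
side place_orange [(array([219.5, 338.8]), 0.2)]
side place_blue []
{'clock': 0.8, 'joints': array([ 1.0144,  0.4344,  0.025 ,  1.5732, -0.0116,  1.134 , -0.0751]), 'dq': array([ 0.0001,  0.0014, -0.0012,  0.0012, -0.0012, -0.0007, -0.0007]), 'joint_efforts': array([  0.001 , -66.7591,   0.9842, -31.4791,  -0.0608,   0.0328,
         0.    ]), 'position': array([ 0.274 , -0.5617,  0.4048]), 'ee_rot': array([3.061 , 0.7066, 0.    ]), 'force': array([0.3545, 0.5525, 0.8357]), 'ft_torque': array([0.0204, 0.0668, 0.0362]), 'gripper_force': 0.0, 'width': 1.0026594702189526}
[[ 0.8988  0.4383  0.    ]
 [ 0.4383 -0.8988 -0.0001]
 [ 0.      0.0001 -1.    ]]
```

View pics/top0.png

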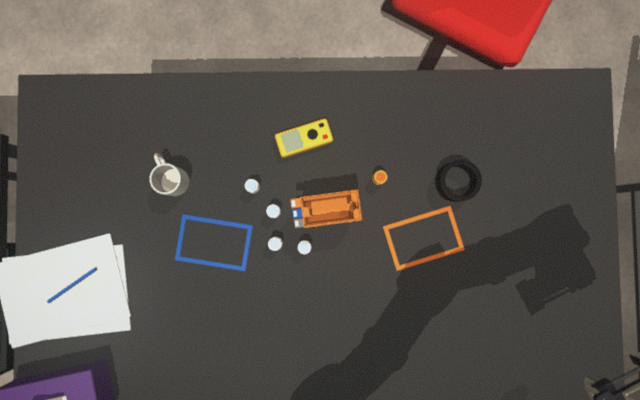

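View pics/side0.png

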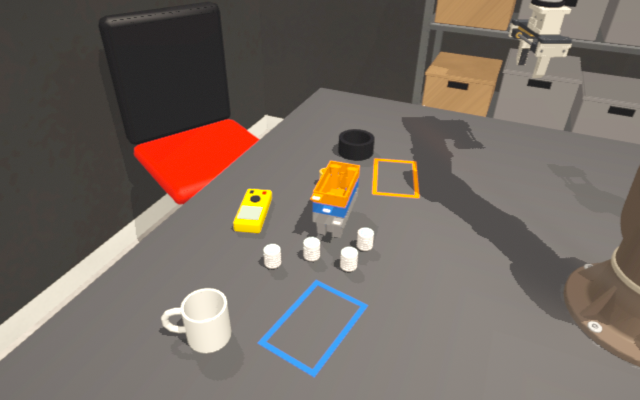

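The top view shows the nest at (209,330) with its tabs toward image left, and the warm lamp at (177,380). The four white lamps are at (186,252), (211,273), (243,275) and (246,305). The blue tape is centred near (243,214) and the orange tape near (238,424). The side view agrees.

```bash
cat >> h.py <<'E'
def rect(cam,mask,z,lbl=""):
    m=mask.astype(np.uint8);n,l,st,c=cv2.connectedComponentsWithStats(m)
    i=1+np.argmax(st[1:,4]);cs,_=cv2.findContours((l==i).astype(np.uint8),cv2.RETR_EXTERNAL,cv2.CHAIN_APPROX_NONE)
    P=np.array([at(cam,(q[0][1],q[0][0]),z)[:2] for q in max(cs,key=len)])*1000
    r=cv2.minAreaRect(P.astype(np.float32));print(lbl,"centre",np.round(r[0],1),"size",np.round(r[1],1),"ang",round(r[2],1));return r
E
python3 - <<'E'
from h import *
np.set_printoptions(precision=1,suppress=True)
im=cv2.imread("pics/top0.png");hsv=cv2.cvtColor(im,cv2.COLOR_BGR2HSV)
H,S,V=[hsv[:,:,i].astype(int) for i in range(3)]
org=(H>5)&(H<20)&(S>140)&(V>70); blu=(H>100)&(H<125)&(S>120)&(V>70)
def win(m,r0,r1,c0,c1):
    o=np.zeros_like(m);o[r0:r1,c0:c1]=m[r0:r1,c0:c1];return o
rect("top",win(org,195,290,375,480),0,"tapeO"); rect("top",win(blu,195,290,160,262),0,"tapeB")
rect("top",win(org,180,240,285,368),.114,"toteO")
for n,(r,c) in dict(warm=(177,380),a=(186,252),b=(211,273),c=(243,275),d=(246,305)).items():
    w=win((S>100)&(V>90) if n=="warm" else V>120,r-12,r+13,c-12,c+13);ys,xs=np.nonzero(w)
    p=at("top",(ys.mean(),xs.mean()),.036)*1000;print(n,len(ys),p[:2],np.hypot(*p[:2]))
    print(at("top",(ys.mean(),xs.mean()),.042)[:2]*1000, proj("side",p/1000*[1,1,0]+[0,0,.021]))
a=cv2.resize(im[165:265,280:390],None,fx=5,fy=5,interpolation=cv2.INTER_CUBIC);cv2.imwrite("pics/crop1.png",a)
E
```

```text
tapeO centre [ 524.4 -263.1] size [116.4 177.9] ang 16.6
tapeB centre [520.2 258.6] size [177.1 115.2] ang 80.3
toteO centre [595.8 -17.8] size [ 71.2 153. ] ang 7.2
warm 190 [ 673.4 -150.9] 690.1342513040598
[ 672.8 -149.9] [178.4 325.8]
a 172 [656.5 158.5] 675.3392788898246
[656.  157.6] [257.1 272.8]
b 163 [595.4 107.5] 605.0587949359442
[595.3 107. ] [250.  311.6]
c 169 [516.8 103.6] 527.0702703950997
[517.1 103.1] [259.8 348.8]
d 164 [507.5  33.3] 508.6022549872924
[507.9  33.2] [240.  364.9]
```

View pics/crop1.png

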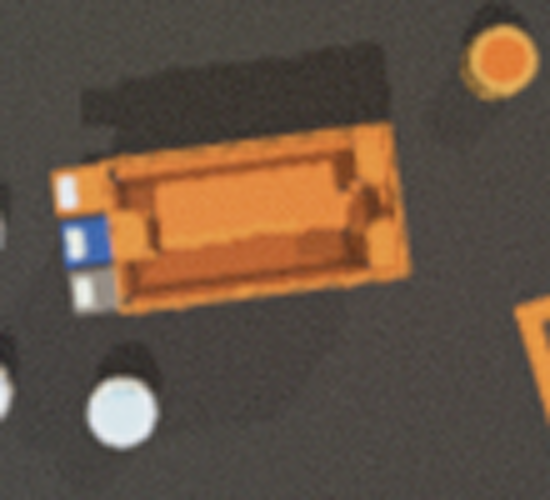

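```bash
cat >> h.py <<'E'
def plan(x,y,z,yaw):
    """grasp point in mm, tool-y (closing) world angle deg -> shift along tool axes, turn about tool z"""
    s=arm.observe();M=R.from_rotvec(s["ee_rot"]).as_matrix()
    d=M.T@(np.array([x,y,z+159])/1000-np.array(s["position"]))
    cur=np.degrees(np.arctan2(M[1,1],M[0,1]));t=(yaw-cur+180)%360-180
    print("shift",np.round(d,4),"roll",round(np.radians(-t),4),"cur yaw",round(cur,1),"tcp",np.round(s["position"],4),"tilt",np.round(M[:,2],3),"t",round(s["clock"],2),"j7",round(s["joints"][6],2),"w",round(s["width"]*92,1),"gf",s["gripper_force"],"F",np.round(s["force"],1))
E
python3 - <<'E'
from h import *
c=np.array([[108,160],[390,125],[410,272],[122,312]])/5+[279.6,164.6]
P=np.array([at("top",(b,a),.114)[:2] for a,b in c])*1000;print(P,P.mean(0))
plan(597,-29,180,7.2)
E
```

```text
[[623.93221415  36.92444503]
 [638.02263356 -89.11475773]
 [572.340337   -96.90561043]
 [556.17535684  31.48152724]] [597.61763539 -29.40359897]
shift [ 0.5239 -0.3373  0.0658] roll -1.2428 cur yaw -64.0 tcp [ 0.274  -0.5617  0.4048] tilt [ 0. -0. -1.] t 0.8 j7 -0.08 w 92.2 gf 0.0 F [0.4 0.6 0.8]
```

```bash
python3 -m inch '0.04 -0.026 0 0 0.0918; 0.08 -0.052 0 0 0.0918; 0.12 -0.078 0 0 0.0918; 0.16 -0.104 0 0 0.0918; 0.2 -0.13 0 0 0.0918' 20
python3 -m inch '0.04 -0.026 0 0 0.0918; 0.08 -0.052 0 0 0.0918; 0.12 -0.078 0 0 0.0918; 0.16 -0.104 0 0 0.0918; 0.2 -0.13 0 0 0.0918'
python3 -m inch '0.04 -0.025 0.01 -0.14 0.0918; 0.08 -0.05 0.02 -0.28 0.0918; 0.12 -0.075 0.03 -0.42 0.0918; 0.124 -0.077 0.04 -0.56 0.0918; 0.124 -0.077 0.05 -0.70 0.0918'
python3 -m inch '0 0 0 -0.14 0.0918; 0 0 0 -0.28 0.0918; 0 0 0 -0.42 0.0918; 0 0 0 -0.54 0.0918; 0 0 0 -0.54 0.0918'
python3 - <<'E'
from h import *
plan(597.5,-29.2,109.5,7.2)
print(R.from_rotvec(arm.observe()["ee_rot"]).as_matrix().round(3))
E
```

```text
clock: 1.3
position: [0.3974, -0.3555, 0.405]
ee_rot: [3.061, 0.706, 0.001]
force: [0.9, -0.6, -0.1]
width: 1.002
gripper_force: 0.0
clock: 1.8
position: [0.5202, -0.151, 0.405]
ee_rot: [3.061, 0.706, 0.001]
force: [0.8, -0.6, 1.0]
width: 1.003
gripper_force: 0.0
clock: 2.3
position: [0.598, -0.0266, 0.3542]
ee_rot: [-2.624, -1.726, -0.001]
force: [0.4, -1.2, -1.0]
width: 0.999
gripper_force: 0.0
clock: 2.8
position: [0.5973, -0.0294, 0.3547]
ee_rot: [-2.079, -2.355, -0.0]
force: [0.2, 0.4, -0.1]
width: 0.999
gripper_force: 0.0
shift [0.0002 0.0003 0.0862] roll -0.0012 cur yaw 7.1 tcp [ 0.5973 -0.0294  0.3547] tilt [-0.  0. -1.] t 2.8 j7 -0.14 w 91.9 gf 0.0 F [ 0.2  0.4 -0.1]
[[-0.124  0.992 -0.   ]
 [ 0.992  0.124  0.   ]
 [ 0.    -0.    -1.   ]]
```

```bash
python3 -m inch '0 0 0.03 0 0.0918; 0 0 0.06 0 0.0918; 0 0 0.078 0 0.0918; 0 0 0.086 0 0.0918; 0 0 0.086 0 0.0918'
python3 -m inch '0 0 0 0 0.06; 0 0 0 0 0.06; 0 0 0 0 0.06; 0 0 0 0 0.06; 0 0 0 0 0.06' 20
```

```text
clock: 3.3
position: [0.597, -0.0292, 0.2679]
ee_rot: [-2.082, -2.351, 0.002]
force: [0.2, 0.6, 0.4]
width: 1.001
gripper_force: 0.0
clock: 3.8
position: [0.5976, -0.0292, 0.2695]
ee_rot: [2.08, 2.353, 0.001]
force: [0.8, 0.1, 6.2]
width: 0.737
gripper_force: 20.0
```

```bash
python3 -m inch '0 0 -0.008 0 0.06; 0 0 -0.02 0 0.06; 0 0 -0.04 0 0.06; 0 0 -0.07 0 0.06; 0 0 -0.10 0 0.06'
python3 - <<'E'
from h import *
im=snap("side","lift1");cv2.imwrite("pics/lift1c.png",cv2.resize(im[80:280,200:480],None,fx=2.5,fy=2.5)[:,:,::-1])
plan(524.4,-263.1,150,16.6)
E
```

```text
clock: 4.3
position: [0.5969, -0.0291, 0.3702]
ee_rot: [-2.08, -2.353, 0.001]
force: [0.5, 0.7, -1.4]
width: 0.739
gripper_force: 20.0
shift [-0.2236 -0.1025  0.0662] roll -0.1666 cur yaw 7.1 tcp [ 0.5982 -0.0287  0.3757] tilt [ 0.007  0.    -1.   ] t 4.35 j7 -0.13 w 67.9 gf 19.99416321516037 F [2.5 0.8 2.2]
```

View pics/lift1c.png

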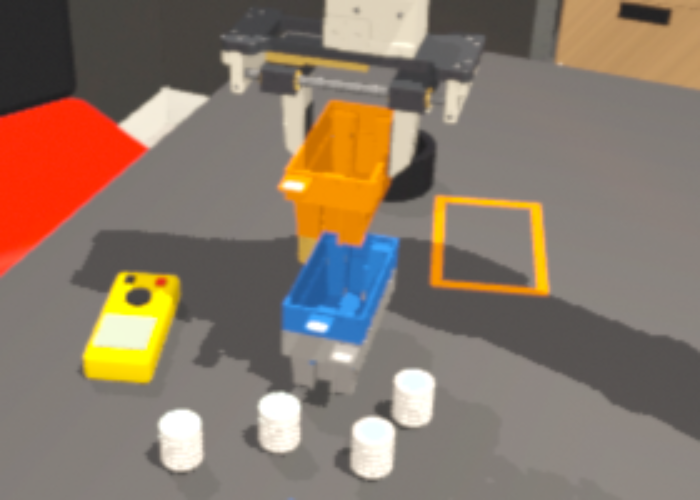

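The side picture shows the orange tote lifted clear, with the blue and grey still nested at about (330,330) in the crop.

```bash
python3 -m inch '-0.03 -0.014 0 0 0.06; -0.075 -0.034 0 -0.04 0.06; -0.12 -0.055 0 -0.09 0.06; -0.165 -0.076 0 -0.13 0.06; -0.2 -0.092 0.01 -0.166 0.06'
python3 -m inch '-0.01 -0.005 0.02 0 0.06; -0.02 -0.008 0.04 0 0.06; -0.02 -0.008 0.05 0 0.06; -0.02 -0.008 0.05 0 0.06'
python3 - <<'E'
from h import *
plan(524.4,-263.1,58,16.6)
E
```

```text
clock: 4.85
position: [0.5294, -0.2421, 0.3604]
ee_rot: [1.878, 2.515, -0.001]
force: [0.7, 0.7, -2.0]
width: 0.735
gripper_force: 20.0
clock: 5.25
position: [0.528, -0.2599, 0.3078]
ee_rot: [-1.877, -2.516, 0.0]
force: [0.0, 0.5, -2.2]
width: 0.738
gripper_force: 20.0
shift [-0.0022 -0.0043  0.0908] roll -0.0007 cur yaw 16.6 tcp [ 0.528  -0.2599  0.3078] tilt [-0.002  0.001 -1.   ] t 5.25 j7 0.41 w 67.9 gf 19.99395042657852 F [ 0.   0.5 -2.2]
```

```bash
python3 -m inch '-0.002 -0.004 0.03 0 0.06; -0.002 -0.004 0.06 0 0.06; -0.002 -0.004 0.078 0 0.06; -0.002 -0.004 0.086 0 0.06; -0.002 -0.004 0.089 0 0.06'
python3 -m inch '0 0 0.001 0 0.06; 0 0 0.001 0 0.06'
python3 - <<'E'
from h import *
plan(524.4,-263.1,58,16.6)
E
```

```text
clock: 5.75
position: [0.5258, -0.2626, 0.2201]
ee_rot: [1.877, 2.519, 0.001]
force: [-0.3, -0.5, -1.7]
width: 0.738
gripper_force: 20.0
clock: 5.95
position: [0.5258, -0.2634, 0.2199]
ee_rot: [1.877, 2.517, 0.001]
force: [-0.6, -0.3, -1.5]
width: 0.738
gripper_force: 20.0
shift [ 0.0007 -0.0013  0.0029] roll -0.0005 cur yaw 16.6 tcp [ 0.5258 -0.2634  0.2199] tilt [ 0.002 -0.001 -1.   ] t 5.95 j7 0.35 w 67.9 gf 19.993767142295837 F [-0.6 -0.3 -1.5]
```

```bash
python3 -m inch '0 0 0.001 0 0.06; 0 0 0.002 0 0.06; 0 0 0.002 0 0.06'
python3 -m inch '0 0 0.001 0 0.06; 0 0 0.002 0 0.06; 0 0 0.002 0 0.06'
```

```text
clock: 6.25
position: [0.5256, -0.2636, 0.2175]
ee_rot: [1.878, 2.517, 0.0]
force: [-0.5, 0.9, 5.1]
width: 0.739
gripper_force: 20.0
clock: 6.55
position: [0.5256, -0.2635, 0.2171]
ee_rot: [1.877, 2.516, -0.001]
force: [-6.3, 2.5, 24.1]
width: 0.742
gripper_force: 20.0
```

```bash
python3 -m inch '0 0 -0.001 0 0.0918; 0 0 -0.001 0 0.0918; 0 0 -0.001 0 0.0918; 0 0 -0.001 0 0.0918'
python3 -m inch '0 0 -0.03 0 0.0918; 0 0 -0.07 0 0.0918; 0 0 -0.11 0 0.0918; 0 0 -0.13 0 0.0918'
python3 - <<'E'
from h import *
snap("top","t2")
im=cv2.imread("pics/t2.png");hsv=cv2.cvtColor(im,cv2.COLOR_BGR2HSV)
H,S,V=[hsv[:,:,i].astype(int) for i in range(3)]
blu=(H>100)&(H<125)&(S>120)&(V>50);blu[:,:262]=0
rect("top",blu,.088,"toteB")
cv2.imwrite("pics/t2c.png",cv2.resize(im[150:290,270:490],None,fx=3.5,fy=3.5,interpolation=cv2.INTER_CUBIC))
plan(597.5,-29.2,160,7.2)
E
```

```text
clock: 6.95
position: [0.5252, -0.2635, 0.2155]
ee_rot: [-1.878, -2.518, -0.0]
force: [0.4, 0.0, -0.5]
width: 0.986
gripper_force: 0.0
clock: 7.35
position: [0.526, -0.2634, 0.349]
ee_rot: [1.876, 2.515, 0.002]
force: [0.1, -0.2, 0.6]
width: 0.999
gripper_force: 0.0
toteB centre [595.6 -17.8] size [ 69.5 152.6] ang 7.1
shift [0.2045 0.1346 0.032 ] roll 0.1633 cur yaw 16.6 tcp [ 0.5265 -0.2635  0.3512] tilt [ 0.006 -0.003 -1.   ] t 7.4 j7 0.44 w 92.3 gf 0.0 F [1.1 0.8 1.3]
```

View pics/t2c.png

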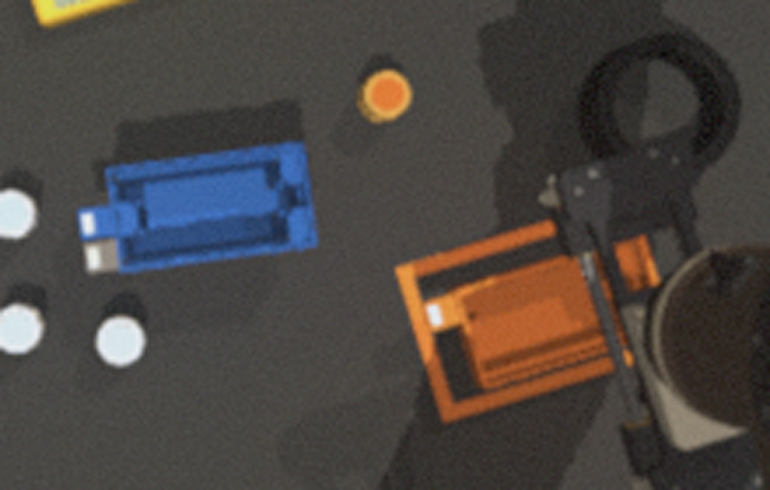

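The blue and grey nest is unmoved, and the orange tote sits within its tape as far as it shows.

```bash
python3 -m inch '0.04 0.027 0 0.03 0.0918; 0.08 0.053 0 0.07 0.0918; 0.12 0.08 0 0.11 0.0918; 0.16 0.107 0 0.15 0.0918; 0.2 0.133 0 0.163 0.0918'
python3 -m inch '0.003 0.001 0.01 0 0.0918; 0.003 0.001 0.02 0 0.0918; 0.003 0.001 0.02 0 0.0918'
python3 - <<'E'
from h import *
plan(597.2,-29,83.5,7.2)
E
```

```text
clock: 7.9
position: [0.596, -0.032, 0.3453]
ee_rot: [-2.079, -2.355, 0.0]
force: [1.0, -0.8, 1.6]
width: 0.998
gripper_force: 0.0
clock: 8.2
position: [0.5955, -0.0322, 0.3236]
ee_rot: [-2.077, -2.354, 0.005]
force: [-0.2, -0.8, 0.3]
width: 1.003
gripper_force: 0.0
shift [0.003  0.0023 0.0811] roll -0.0006 cur yaw 7.2 tcp [ 0.5955 -0.0322  0.3236] tilt [-0.004 -0.001 -1.   ] t 8.2 j7 -0.15 w 92.3 gf 0.0 F [-0.2 -0.8  0.3]
```

```bash
python3 -m inch '0.003 0.002 0.03 0 0.0918; 0.003 0.002 0.055 0 0.0918; 0.003 0.002 0.072 0 0.0918; 0.003 0.002 0.081 0 0.0918; 0.003 0.002 0.081 0 0.0918'
python3 - <<'E'
from h import *
plan(597.2,-29,83.5,7.2)
E
python3 -m inch '0 0 0 0 0.06; 0 0 0 0 0.06; 0 0 0 0 0.06; 0 0 0 0 0.06; 0 0 0 0 0.06' 20
python3 -m inch '0 0 -0.008 0 0.06; 0 0 -0.02 0 0.06; 0 0 -0.04 0 0.06; 0 0 -0.07 0 0.06; 0 0 -0.10 0 0.06'
python3 - <<'E'
from h import *
im=snap("side","lift2");cv2.imwrite("pics/lift2c.png",cv2.resize(im[80:280,200:480],None,fx=2.5,fy=2.5)[:,:,::-1])
plan(520.2,258.6,150,-9.7)
E
```

```text
clock: 8.7
position: [0.5975, -0.0292, 0.2437]
ee_rot: [-2.079, -2.354, 0.003]
force: [0.3, -0.0, 1.0]
width: 0.999
gripper_force: 0.0
shift [ 0.0002 -0.0002  0.0012] roll -0.0019 cur yaw 7.1 tcp [ 0.5975 -0.0292  0.2437] tilt [-0.002 -0.001 -1.   ] t 8.7 j7 -0.21 w 92.0 gf 0.0 F [ 0.3 -0.   1. ]
clock: 9.2
position: [0.5982, -0.0275, 0.2455]
ee_rot: [2.077, 2.356, 0.001]
force: [-1.2, -1.0, 6.9]
width: 0.738
gripper_force: 20.0
clock: 9.7
position: [0.5977, -0.0274, 0.3464]
ee_rot: [-2.077, -2.357, 0.0]
force: [0.6, 0.9, -1.7]
width: 0.738
gripper_force: 20.0
shift [ 0.2932 -0.0426  0.0423] roll 0.2956 cur yaw 7.2 tcp [ 0.5991 -0.0269  0.3518] tilt [ 0.007  0.    -1.   ] t 9.75 j7 -0.14 w 67.8 gf 19.99266654253006 F [1.9 0.2 3.3]
```

View pics/lift2c.png

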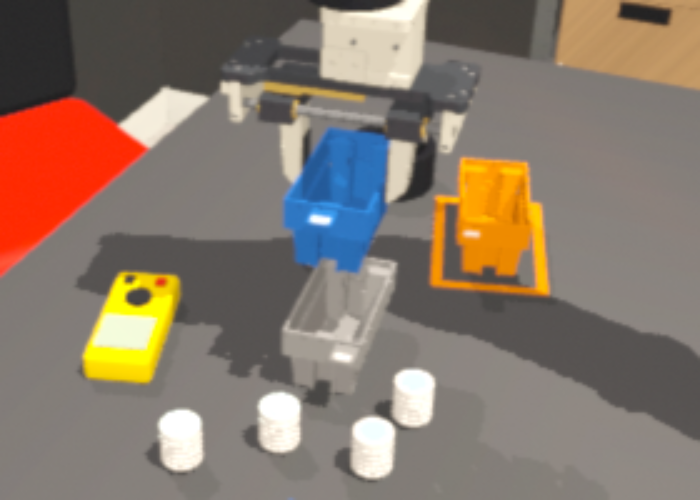

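The blue tote is up on its own and the grey stays standing. The orange tote sits square inside its tape, at about (495,220) in the crop.

```bash
python3 -m inch '0.03 -0.004 0 0.03 0.06; 0.075 -0.011 0 0.09 0.06; 0.12 -0.017 0 0.15 0.06; 0.165 -0.024 0 0.21 0.06; 0.21 -0.03 0 0.26 0.06'
python3 -m inch '0 0 0 0.036 0.06; 0 0 0 0.036 0.06'
python3 - <<'E'
from h import *
plan(520.2,258.6,60.5,-9.7)
E
```

```text
clock: 10.25
position: [0.541, 0.1787, 0.3456]
ee_rot: [2.368, 2.065, 0.001]
force: [0.7, 1.0, -1.5]
width: 0.734
gripper_force: 20.0
clock: 10.45
position: [0.5412, 0.1788, 0.3455]
ee_rot: [2.399, 2.028, 0.001]
force: [0.1, -0.8, -1.1]
width: 0.736
gripper_force: 20.0
shift [ 0.0751 -0.034   0.126 ] roll 0.0022 cur yaw -9.6 tcp [0.5412 0.1788 0.3455] tilt [ 0.001  0.    -1.   ] t 10.45 j7 -0.79 w 67.7 gf 19.992840886116028 F [ 0.1 -0.8 -1.1]
```

```bash
python3 -m inch '0.03 -0.014 0.01 0.002 0.06; 0.06 -0.028 0.03 0.002 0.06; 0.075 -0.034 0.06 0.002 0.06; 0.075 -0.034 0.09 0.002 0.06; 0.075 -0.034 0.11 0.002 0.06'
python3 -m inch '0 0 0.006 0 0.06; 0 0 0.01 0 0.06; 0 0 0.01 0 0.06'
python3 - <<'E'
from h import *
plan(520.2,258.6,60.5,-9.7)
E
```

```text
clock: 10.95
position: [0.5211, 0.2556, 0.233]
ee_rot: [2.403, 2.023, -0.003]
force: [0.3, -0.4, -1.1]
width: 0.739
gripper_force: 20.0
clock: 11.25
position: [0.5217, 0.2561, 0.2253]
ee_rot: [2.405, 2.021, 0.001]
force: [0.4, 0.1, -2.0]
width: 0.74
gripper_force: 20.0
shift [ 0.0022 -0.0019  0.0058] roll -0.0038 cur yaw -9.9 tcp [0.5217 0.2561 0.2253] tilt [ 0.001  0.    -1.   ] t 11.25 j7 -1.02 w 68.0 gf 19.992664754390717 F [ 0.4  0.1 -2. ]
```

```bash
python3 -m inch '0.002 -0.002 0.002 -0.003 0.06; 0.002 -0.002 0.004 -0.003 0.06; 0.002 -0.002 0.005 -0.003 0.06; 0.002 -0.002 0.005 -0.003 0.06'
python3 -m inch '0 0 0.001 0 0.06; 0 0 0.001 0 0.06'
```

```text
clock: 11.65
position: [0.5194, 0.259, 0.2198]
ee_rot: [2.401, 2.026, 0.0]
force: [-0.4, 0.3, -1.7]
width: 0.739
gripper_force: 20.0
clock: 11.85
position: [0.5194, 0.2591, 0.2195]
ee_rot: [2.401, 2.026, 0.001]
force: [-2.9, -1.9, 6.3]
width: 0.739
gripper_force: 20.0
```

```bash
python3 -m inch '0 0 0.001 0 0.06; 0 0 0.001 0 0.06'
python3 -m inch '0 0 -0.001 0 0.0918; 0 0 -0.001 0 0.0918; 0 0 -0.001 0 0.0918; 0 0 -0.001 0 0.0918'
python3 -m inch '0 0 -0.03 0 0.0918; 0 0 -0.07 0 0.0918; 0 0 -0.11 0 0.0918; 0 0 -0.15 0 0.0918'
python3 - <<'E'
from h import *
plan(673,-150.2,150,-64)
E
```

```text
clock: 12.05
position: [0.5193, 0.2591, 0.2194]
ee_rot: [2.4, 2.025, 0.001]
force: [-5.2, -3.4, 17.9]
width: 0.739
gripper_force: 20.0
clock: 12.45
position: [0.5194, 0.259, 0.2186]
ee_rot: [-2.401, -2.026, 0.0]
force: [-0.3, -0.3, -0.8]
width: 0.99
gripper_force: 0.0
clock: 12.85
position: [0.5192, 0.2589, 0.37]
ee_rot: [-2.401, -2.026, 0.001]
force: [0.5, 0.1, 0.1]
width: 0.999
gripper_force: 0.0
shift [-0.3774  0.2205  0.061 ] roll 0.9481 cur yaw -9.7 tcp [0.5192 0.2589 0.37  ] tilt [-0.001 -0.    -1.   ] t 12.85 j7 -0.93 w 92.0 gf 0.0 F [0.5 0.1 0.1]
```

```bash
python3 - <<'E'
from h import *
snap("top","t3");im=cv2.imread("pics/t3.png")
cv2.imwrite("pics/t3c.png",cv2.resize(im[160:280,270:470],None,fx=4,fy=4,interpolation=cv2.INTER_CUBIC))
print(at("top",(176.7,380.2),.042))
hsv=cv2.cvtColor(im,cv2.COLOR_BGR2HSV);sub=hsv[165:190,368:393];
m=(sub[:,:,0]<14)&(sub[:,:,1]>120)&(sub[:,:,2]>100);ys,xs=np.nonzero(m);print(len(ys),at("top",(ys.mean()+165,xs.mean()+368),.042))
print([ (d["conf"],at("top",d["point"],0)) for d in arm.place_of("top","lamp_warm")])
print([ (d["conf"],at("top",d["point"],0)) for d in arm.place_of("top","tote_orange")])
print([ (d["conf"],at("top",d["point"],0)) for d in arm.place_of("top","tote_grey")])
plan(673,-150.2,120,-73.4)
E
```

```text
[ 0.67372496 -0.15186593  0.042     ]
0 [nan nan nan]
[(0.64, array([ 0.67255597, -0.15760517,  0.        ]))]
[(0.95, array([ 0.52340266, -0.26218526,  0.        ]))]
[(0.76, array([ 0.59353002, -0.02104848,  0.        ]))]
shift [-0.3776  0.2201  0.0904] roll 1.1118 cur yaw -9.7 tcp [0.5195 0.2591 0.3694] tilt [ 0.002  0.001 -1.   ] t 13.05 j7 -0.93 w 92.4 gf 0.0 F [-0.1 -0.  -0.3]<stdin>:6: RuntimeWarning: Mean of empty slice.
  ret = ret.dtype.type(ret / rcount)
```

View pics/t3c.png

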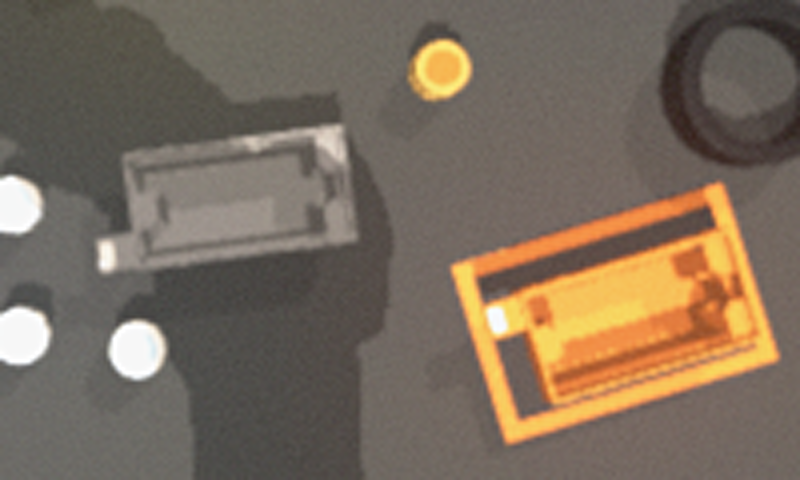

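The crop shows the orange tote clear inside its tape. The grey tote is alone at about (240,197) with its tab at lower left, and the warm lamp's disc is at (441,68).

```bash
python3 -m inch '-0.042 0.024 0 0 0.055; -0.084 0.048 0 0 0.055; -0.126 0.073 0 0 0.055; -0.168 0.098 0 0 0.055; -0.21 0.122 0 0 0.055'
python3 -m inch '-0.042 0.024 0 0.14 0.055; -0.084 0.048 0 0.28 0.055; -0.126 0.073 0 0.42 0.055; -0.168 0.098 0 0.56 0.055; -0.168 0.098 0 0.7 0.055'
python3 -m inch '0 0 0.02 0.14 0.055; 0 0 0.04 0.28 0.055; 0 0 0.06 0.41 0.055; 0 0 0.08 0.41 0.055; 0 0 0.08 0.41 0.055'
python3 - <<'E'
from h import *
plan(673.5,-151.5,33,-73.4)
E
```

```text
clock: 13.55
position: [0.6043, 0.0293, 0.3668]
ee_rot: [-2.4, -2.025, 0.004]
force: [1.4, -0.5, -0.0]
width: 0.625
gripper_force: 0.0
clock: 14.05
position: [0.6726, -0.16, 0.3656]
ee_rot: [2.955, 1.055, -0.008]
force: [-0.5, -0.8, -0.4]
width: 0.6
gripper_force: 0.0
clock: 14.55
position: [0.6709, -0.1503, 0.2836]
ee_rot: [-3.106, -0.457, 0.013]
force: [0.2, 0.3, 0.5]
width: 0.598
gripper_force: 0.0
shift [0.0028 0.0022 0.0916] roll 0.0025 cur yaw -73.3 tcp [ 0.6709 -0.1503  0.2836] tilt [-0.008  0.001 -1.   ] t 14.55 j7 -1.19 w 55.0 gf 0.0 F [0.2 0.3 0.5]
```

```bash
python3 -m inch '0.003 0.002 0.01 0 0.055; 0.003 0.002 0.04 0 0.055; 0.003 0.002 0.07 0 0.055; 0.003 0.002 0.09 0 0.055; 0.003 0.002 0.09 0 0.055'
python3 - <<'E'
from h import *
plan(673.5,-151.5,33,-73.4)
E
python3 -m inch '0 0 0 0 0.025; 0 0 0 0 0.025; 0 0 0 0 0.025; 0 0 0 0 0.025' 12
python3 -m inch '0 0 -0.01 0 0.025; 0 0 -0.04 0 0.025; 0 0 -0.08 0 0.025; 0 0 -0.12 0 0.025; 0 0 -0.12 0 0.025'
python3 - <<'E'
from h import *
plan(525.3,-263.5,100,-73.4)
E
```

```text
clock: 15.05
position: [0.675, -0.1517, 0.1957]
ee_rot: [-3.107, -0.457, 0.007]
force: [-0.7, 0.0, -0.4]
width: 0.602
gripper_force: 0.0
shift [-0.0014 -0.0006  0.0037] roll 0.0023 cur yaw -73.3 tcp [ 0.675  -0.1517  0.1957] tilt [-0.005  0.001 -1.   ] t 15.05 j7 -1.2 w 55.3 gf 0.0 F [-0.7  0.  -0.4]
clock: 15.45
position: [0.6766, -0.1518, 0.2002]
ee_rot: [3.107, 0.456, 0.004]
force: [-0.7, -0.7, 4.5]
width: 0.342
gripper_force: 12.0
clock: 15.95
position: [0.6778, -0.1519, 0.3263]
ee_rot: [3.105, 0.456, 0.016]
force: [0.9, -0.0, -0.7]
width: 0.344
gripper_force: 12.0
shift [-0.1788  0.0627  0.0658] roll 0.0018 cur yaw -73.3 tcp [ 0.6778 -0.1519  0.3263] tilt [ 0.011 -0.002 -1.   ] t 15.95 j7 -1.19 w 31.6 gf 11.999799907207489 F [ 0.9 -0.  -0.7]
```

```bash
python3 -m inch '0 0 0 0 0.025; 0 0 0 0 0.025; 0 0 0 0 0.025'
python3 - <<'E'
from h import *
im=snap("side","lift3");cv2.imwrite("pics/lift3c.png",cv2.resize(im[40:240,230:480],None,fx=2.8,fy=2.8,interpolation=cv2.INTER_CUBIC)[:,:,::-1])
plan(525.3,-263.5,100,-73.4); print(arm.observe()["joints"])
E
```

```text
clock: 16.25
position: [0.6755, -0.1516, 0.3172]
ee_rot: [-3.107, -0.457, 0.004]
force: [0.8, -0.1, -1.0]
width: 0.344
gripper_force: 12.0
shift [-0.176   0.064   0.0586] roll 0.002 cur yaw -73.3 tcp [ 0.6756 -0.1516  0.3173] tilt [-0.003  0.    -1.   ] t 16.3 j7 -1.19 w 31.9 gf 11.99976772069931 F [ 0.1 -0.5 -1.3]
[ 0.20082972  0.62023307 -0.09290875  1.48093963  0.06234483  1.04588501
 -1.18528451]
```

View pics/lift3c.png

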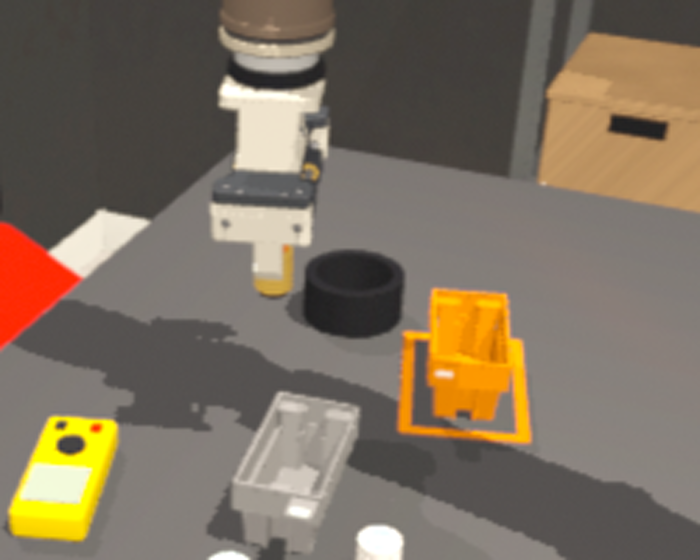

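The warm lamp hangs upright in the fingers at about (275,270), and nothing else was disturbed.

```bash
python3 -m inch '-0.03 0.01 0 0 0.025; -0.07 0.025 0 0 0.025; -0.11 0.04 0 0 0.025; -0.15 0.055 0 0 0.025; -0.175 0.063 0 0 0.025'
python3 -m inch '0 0 0.01 0 0.025; 0 0 0.03 0 0.025; 0 0 0.03 0 0.025; 0 0 0.03 0 0.025'
python3 - <<'E'
from h import *
plan(526.3,-263.3,44,-73.4)
E
```

```text
clock: 16.8
position: [0.5235, -0.2649, 0.3178]
ee_rot: [3.109, 0.452, -0.005]
force: [0.5, -1.3, -1.2]
width: 0.344
gripper_force: 12.0
clock: 17.2
position: [0.5269, -0.2617, 0.2881]
ee_rot: [-3.107, -0.458, 0.002]
force: [0.5, 0.1, -1.3]
width: 0.345
gripper_force: 12.0
shift [-0.0009  0.0015  0.0851] roll 0.003 cur yaw -73.2 tcp [ 0.5269 -0.2617  0.2881] tilt [-0.001  0.001 -1.   ] t 17.2 j7 -0.96 w 31.7 gf 11.999771296977997 F [ 0.5  0.1 -1.3]
```

```bash
python3 -m inch '-0.001 0.001 0.02 0.003 0.025; -0.001 0.001 0.045 0.003 0.025; -0.001 0.001 0.065 0.003 0.025; -0.001 0.001 0.075 0.003 0.025; -0.001 0.001 0.079 0.003 0.025'
python3 -m inch '0 0 0.002 0 0.025; 0 0 0.002 0 0.025; 0 0 0.002 0 0.025'
python3 - <<'E'
from h import *
plan(526.3,-263.3,43,-73.4)
E
```

```text
clock: 17.7
position: [0.5262, -0.2632, 0.2093]
ee_rot: [-3.108, -0.453, 0.001]
force: [-0.1, 0.5, -0.2]
width: 0.342
gripper_force: 12.0
clock: 18.0
position: [0.5263, -0.2637, 0.2086]
ee_rot: [3.108, 0.452, 0.002]
force: [-0.4, -0.3, -0.3]
width: 0.348
gripper_force: 12.0
shift [ 0.0001 -0.0004  0.0066] roll -0.001 cur yaw -73.5 tcp [ 0.5263 -0.2637  0.2086] tilt [ 0.001 -0.001 -1.   ] t 18.0 j7 -0.98 w 32.0 gf 11.999730616807938 F [-0.4 -0.3 -0.3]
```

```bash
python3 -m inch '0 0 0.001 0 0.025; 0 0 0.002 0 0.025; 0 0 0.003 0 0.025; 0 0 0.003 0 0.025'
python3 -m inch '0 0 0.001 0 0.025; 0 0 0.002 0 0.025; 0 0 0.002 0 0.025'
```

```text
clock: 18.4
position: [0.5259, -0.2636, 0.2046]
ee_rot: [-3.109, -0.452, 0.0]
force: [0.2, -0.3, 0.2]
width: 0.346
gripper_force: 12.0
clock: 18.7
position: [0.5259, -0.2636, 0.2031]
ee_rot: [3.109, 0.452, 0.0]
force: [-1.5, 0.9, 4.8]
width: 0.347
gripper_force: 12.0
```

```bash
python3 -m inch '0 0 0.0005 0 0.025; 0 0 0.0005 0 0.036; 0 0 0 0 0.042; 0 0 0 0 0.042; 0 0 0 0 0.042'
python3 -m inch '0 0 -0.01 0 0.042; 0 0 -0.03 0 0.042; 0 0 -0.07 0 0.042; 0 0 -0.11 0 0.042; 0 0 -0.15 0 0.042'
python3 - <<'E'
from h import *
plan(656,158,150,80.3)
plan(656,158,150,-99.7)
E
```

```text
clock: 19.2
position: [0.5259, -0.2636, 0.2026]
ee_rot: [-3.109, -0.452, 0.0]
force: [0.5, -0.9, 0.8]
width: 0.458
gripper_force: 0.0
clock: 19.7
position: [0.5256, -0.2635, 0.355]
ee_rot: [3.109, 0.452, 0.0]
force: [-0.1, -0.1, -0.4]
width: 0.456
gripper_force: 0.0
shift [ 0.245  -0.3669  0.046 ] roll -2.6836 cur yaw -73.5 tcp [ 0.5256 -0.2635  0.355 ] tilt [ 0. -0. -1.] t 19.7 j7 -0.95 w 41.9 gf 0.0 F [-0.1 -0.1 -0.4]
shift [ 0.245  -0.3669  0.046 ] roll 0.458 cur yaw -73.5 tcp [ 0.5256 -0.2635  0.355 ] tilt [ 0. -0. -1.] t 19.7 j7 -0.95 w 41.9 gf 0.0 F [-0.1 -0.1 -0.4]
```

```bash
python3 -m inch '0.027 -0.04 0 0 0.055; 0.054 -0.081 0 0 0.055; 0.081 -0.122 0 0 0.055; 0.109 -0.163 0 0 0.055; 0.136 -0.204 0 0 0.055'
python3 -m inch '0.027 -0.04 0 -0.14 0.055; 0.054 -0.081 0 -0.28 0.055; 0.081 -0.122 0 -0.42 0.055; 0.109 -0.163 0 -0.56 0.055; 0.109 -0.163 0 -0.7 0.055'
python3 -m inch '0 0 0 -0.14 0.055; 0 0 0 -0.28 0.055; 0 0 0 -0.42 0.055; 0 0 0 -0.56 0.055; 0 0 0 -0.7 0.055'
python3 -m inch '0 0 0 -0.14 0.055; 0 0 0 -0.28 0.055; 0 0 0 -0.42 0.055; 0 0 0 -0.56 0.055; 0 0 0 -0.7 0.055'
python3 -m inch '0 0 0.02 -0.14 0.055; 0 0 0.04 -0.28 0.055; 0 0 0.06 -0.42 0.055; 0 0 0.08 -0.56 0.055; 0 0 0.08 -0.58 0.055'
python3 - <<'E'
from h import *
plan(656,158,33,80.3)
E
```

```text
clock: 20.2
position: [0.5984, -0.0274, 0.3537]
ee_rot: [3.109, 0.452, 0.002]
force: [1.4, -0.8, -0.2]
width: 0.598
gripper_force: 0.0
clock: 20.7
position: [0.6558, 0.1671, 0.3535]
ee_rot: [-2.75, -1.509, -0.005]
force: [-0.5, 0.1, -0.2]
width: 0.598
gripper_force: 0.0
clock: 21.2
position: [0.6562, 0.1578, 0.3534]
ee_rot: [2.08, 2.354, -0.0]
force: [-0.6, 0.0, 0.3]
width: 0.601
gripper_force: 0.0
clock: 21.7
position: [0.6562, 0.1577, 0.3534]
ee_rot: [1.147, 2.924, -0.001]
force: [-0.5, -0.4, 0.1]
width: 0.598
gripper_force: 0.0
clock: 22.2
position: [0.6556, 0.1568, 0.2703]
ee_rot: [-0.267, -3.126, 0.004]
force: [-0.5, -0.7, -0.2]
width: 0.599
gripper_force: 0.0
shift [-0.0004  0.0015  0.0783] roll -0.0011 cur yaw 80.2 tcp [0.6556 0.1568 0.2703] tilt [-0.004 -0.002 -1.   ] t 22.2 j7 0.64 w 55.1 gf 0.0 F [-0.5 -0.7 -0.2]
```

```bash
python3 -m inch '0 0.001 0.02 0 0.055; 0 0.001 0.045 0 0.055; 0 0.001 0.065 0 0.055; 0 0.001 0.077 0 0.055; 0 0.001 0.077 0 0.055'
python3 -m inch '0 0 0 0 0.055; 0 0 0 0 0.025; 0 0 0 0 0.025; 0 0 0 0 0.025; 0 0 0 0 0.025' 12
python3 - <<'E'
from h import *
plan(656,158,33,80.3)
E
python3 -m inch '0 0 -0.01 0 0.025; 0 0 -0.04 0 0.025; 0 0 -0.08 0 0.025; 0 0 -0.12 0 0.025; 0 0 -0.13 0 0.025'
python3 -m inch '0 0 0 0 0.025; 0 0 0 0 0.025'
python3 - <<'E'
from h import *
snap("side","s4");snap("top","t4");im=cv2.imread("pics/t4.png");im2=cv2.imread("pics/s4.png")
a=cv2.resize(im[190:290,150:260],None,fx=4,fy=4,interpolation=cv2.INTER_CUBIC);b=cv2.resize(im2[160:390,180:390],None,fx=1.7,fy=1.74)
cv2.imwrite("pics/c4.png",np.hstack([a,b[:400]]))
plan(520,258.6,120,80.3)
E
```

```text
clock: 22.7
position: [0.6563, 0.1587, 0.1951]
ee_rot: [-0.274, -3.128, 0.002]
force: [-0.3, 0.3, -0.0]
width: 0.598
gripper_force: 0.0
clock: 23.2
position: [0.6566, 0.159, 0.1963]
ee_rot: [0.271, 3.129, 0.0]
force: [-0.8, -0.2, 3.3]
width: 0.341
gripper_force: 12.0
shift [ 0.0004 -0.0011  0.0043] roll -0.0038 cur yaw 80.1 tcp [0.6566 0.159  0.1963] tilt [ 0.001  0.    -1.   ] t 23.2 j7 0.58 w 31.3 gf 12.000159323215485 F [-0.8 -0.2  3.3]
clock: 23.7
position: [0.6571, 0.1601, 0.3315]
ee_rot: [0.27, 3.124, 0.005]
force: [1.1, 0.9, 0.1]
width: 0.35
gripper_force: 12.0
clock: 23.9
position: [0.6561, 0.1586, 0.3248]
ee_rot: [-0.271, -3.129, 0.002]
force: [0.2, 0.3, -1.4]
width: 0.345
gripper_force: 12.0
shift [0.1511 0.0753 0.0451] roll -0.0035 cur yaw 80.1 tcp [0.656  0.1585 0.3238] tilt [-0.003 -0.001 -1.   ] t 24.0 j7 0.67 w 31.9 gf 11.999900937080383 F [ 1.3 -0.1 -1.7]
```

View pics/c4.png

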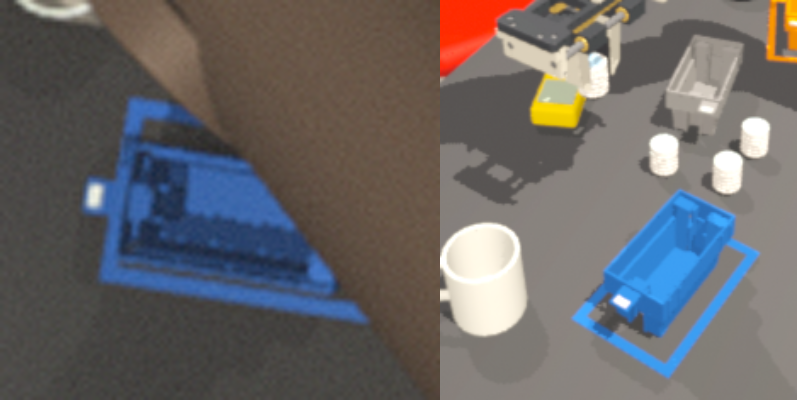

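The cool lamp, the farthest one, is held, and the other three remain at about (663,155), (727,172) and (755,137) in the composite. The blue tote stands inside its tape.

```bash
python3 -m inch '0.03 0.015 0 0 0.025; 0.07 0.035 0 0 0.025; 0.11 0.055 0 0 0.025; 0.14 0.07 0 0 0.025; 0.151 0.075 0 -0.003 0.025'
python3 -m inch '0 0 0.01 0 0.025; 0 0 0.03 0 0.025; 0 0 0.03 0 0.025; 0 0 0.03 0 0.025'
python3 - <<'E'
from h import *
plan(519.6,258.2,44,80.3)
E
```

```text
clock: 24.5
position: [0.517, 0.2613, 0.3249]
ee_rot: [-0.258, -3.128, 0.0]
force: [0.6, -0.1, -1.3]
width: 0.344
gripper_force: 12.0
clock: 24.9
position: [0.5216, 0.2576, 0.2946]
ee_rot: [-0.269, -3.128, 0.002]
force: [0.5, 0.7, -1.1]
width: 0.346
gripper_force: 12.0
shift [0.0019 0.0004 0.0916] roll -0.0025 cur yaw 80.2 tcp [0.5216 0.2576 0.2946] tilt [-0.002 -0.001 -1.   ] t 24.9 j7 0.38 w 31.8 gf 11.999941617250443 F [ 0.5  0.7 -1.1]
```

```bash
python3 -m inch '0.002 0 0.025 -0.002 0.025; 0.002 0 0.05 -0.002 0.025; 0.002 0 0.07 -0.002 0.025; 0.002 0 0.082 -0.002 0.025; 0.002 0 0.086 -0.002 0.025'
python3 -m inch '0 0 0.002 0 0.025; 0 0 0.004 0 0.025; 0 0 0.004 0 0.025'
python3 -m inch '0 0 0.001 0 0.025; 0 0 0.002 0 0.025; 0 0 0.002 0 0.025'
```

```text
clock: 25.4
position: [0.519, 0.2587, 0.2089]
ee_rot: [-0.264, -3.13, 0.001]
force: [-0.2, 0.4, -1.2]
width: 0.345
gripper_force: 12.0
clock: 25.7
position: [0.5189, 0.2593, 0.2063]
ee_rot: [0.263, 3.13, 0.001]
force: [-1.2, 0.0, -1.0]
width: 0.347
gripper_force: 12.0
clock: 26.0
position: [0.5187, 0.2591, 0.2038]
ee_rot: [0.263, 3.13, -0.0]
force: [-0.2, 0.6, -1.4]
width: 0.346
gripper_force: 12.0
```

```bash
python3 -m inch '0 0 0.001 0 0.025; 0 0 0.002 0 0.025; 0 0 0.002 0 0.025'
python3 -m inch '0 0 0.001 0 0.025; 0 0 0.001 0 0.025'
```

```text
clock: 26.3
position: [0.5186, 0.2591, 0.2015]
ee_rot: [-0.263, -3.13, 0.0]
force: [0.7, -0.8, -1.1]
width: 0.346
gripper_force: 12.0
clock: 26.5
position: [0.5186, 0.2591, 0.2006]
ee_rot: [-0.263, -3.13, 0.0]
force: [-0.2, 0.7, -1.0]
width: 0.344
gripper_force: 12.0
```

```bash
python3 -m inch '0 0 0.001 0 0.025; 0 0 0.001 0 0.025'
```

```text
clock: 26.7
position: [0.5186, 0.2591, 0.1996]
ee_rot: [-0.263, -3.13, 0.0]
force: [0.3, 0.4, -0.3]
width: 0.34
gripper_force: 12.0
```

```bash
python3 -m inch '0 0 0.001 0 0.025; 0 0 0.001 0 0.025'
```

```text
clock: 26.9
position: [0.5186, 0.2593, 0.1992]
ee_rot: [0.263, 3.13, -0.0]
force: [-2.0, -1.2, 5.6]
width: 0.346
gripper_force: 12.0
```

```bash
python3 -m inch '0 0 0.0005 0 0.025; 0 0 0.0005 0 0.036; 0 0 0 0 0.042; 0 0 0 0 0.042; 0 0 0 0 0.042'
python3 -m inch '0 0 -0.01 0 0.042; 0 0 -0.03 0 0.042; 0 0 -0.07 0 0.042; 0 0 -0.11 0 0.042; 0 0 -0.15 0 0.042'
python3 - <<'E'
from h import *
plan(597.2,-29,150,7.2)
E
```

```text
clock: 27.4
position: [0.5187, 0.2592, 0.1986]
ee_rot: [-0.263, -3.13, -0.0]
force: [-0.5, -0.7, 0.1]
width: 0.456
gripper_force: 0.0
clock: 27.9
position: [0.5183, 0.2592, 0.3509]
ee_rot: [-0.262, -3.13, -0.0]
force: [1.0, 0.6, -0.2]
width: 0.458
gripper_force: 0.0
shift [-0.1258 -0.2711  0.0418] roll 1.2778 cur yaw 80.4 tcp [0.5183 0.2592 0.3509] tilt [-0.  0. -1.] t 27.9 j7 0.43 w 42.2 gf 0.0 F [ 1.   0.6 -0.2]
```

```bash
python3 -m inch '-0.02 -0.043 0 0.14 0.0918; -0.04 -0.086 0 0.28 0.0918; -0.06 -0.129 0 0.42 0.0918; -0.08 -0.172 0 0.56 0.0918; -0.1 -0.215 0 0.7 0.0918'
python3 -m inch '-0.03 -0.02 0 0.14 0.0918; -0.06 -0.04 0 0.28 0.0918; -0.06 -0.04 0 0.42 0.0918; -0.06 -0.04 0 0.56 0.0918; -0.06 -0.04 0 0.578 0.0918'
python3 - <<'E'
from h import *
snap("top","t5");im=cv2.imread("pics/t5.png");t3=cv2.imread("pics/t3.png")
f=lambda x,r,c:cv2.resize(x[r:r+75,c:c+95],None,fx=8,fy=8,interpolation=cv2.INTER_CUBIC)
cv2.imwrite("pics/b5.png",f(im,205,165));cv2.imwrite("pics/g5.png",f(t3,175,285))
plan(597.2,-29,57,7.2)
E
```

```text
clock: 28.4
position: [0.5814, 0.0287, 0.3497]
ee_rot: [1.328, 2.846, 0.001]
force: [0.9, -0.4, 0.1]
width: 0.847
gripper_force: 0.0
clock: 28.9
position: [0.5895, -0.0411, 0.3495]
ee_rot: [2.082, 2.353, 0.001]
force: [-0.1, -0.2, -0.3]
width: 1.004
gripper_force: 0.0
shift [0.0107 0.009  0.1334] roll 0.0002 cur yaw 7.2 tcp [ 0.5895 -0.0408  0.3494] tilt [ 0.001  0.    -1.   ] t 28.95 j7 -0.14 w 92.0 gf 0.0 F [0.4 0.5 0.2]
```

View pics/b5.png

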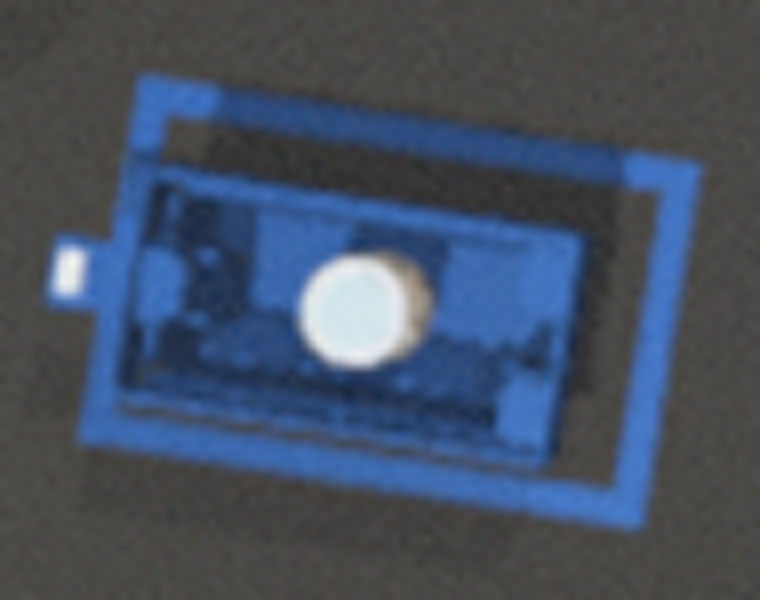

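View pics/g5.png

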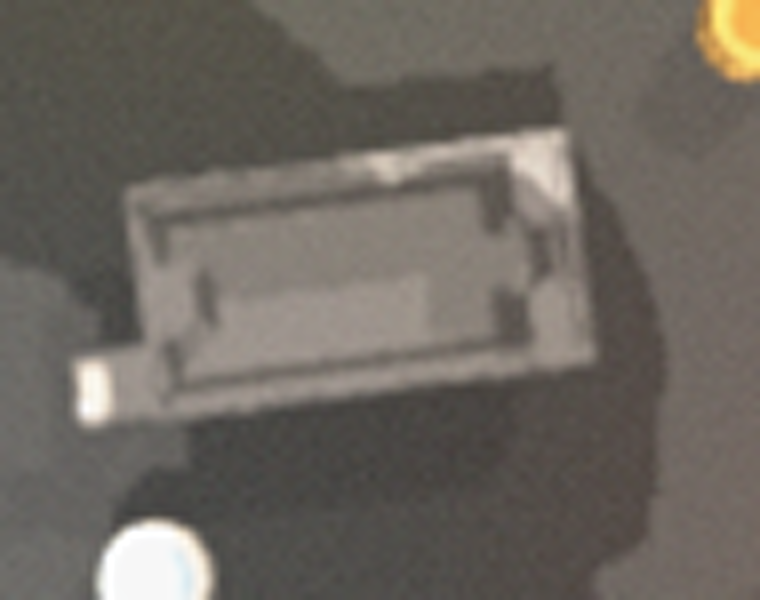

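The crops show the cool lamp upright at the centre of the blue tote (360,310). The tote rim corners are (150,168), (583,235), (548,465) and (118,400), inside the tape. The grey rim corners are (127,187), (568,128), (596,360) and (157,420).

```bash
python3 - <<'E'
from h import *
np.set_printoptions(precision=1,suppress=True)
for n,c,o in (("blue",[[146,168],[583,235],[548,465],[114,400]],(165,205)),("grey",[[127,187],[568,128],[596,360],[157,420]],(285,175))):
    P=np.array([at("top",(b/8+o[1]-.44,a/8+o[0]-.44),.062)[:2] for a,b in c])*1000
    d=P[0]+P[3]-P[1]-P[2];print(n,P.mean(0),"yaw",np.degrees(np.arctan2(d[1],d[0]))-90)
    r=arm.silhouettes("top","tote_"+n)
im=cv2.imread("pics/t5.png");hsv=cv2.cvtColor(im,cv2.COLOR_BGR2HSV)
m=(hsv[:,:,0]>100)&(hsv[:,:,0]<125)&(hsv[:,:,1]>120)&(hsv[:,:,2]>50)
m[:,262:]=0;rect("top",m,0,"tape+")
p=proj("side",[.5194,.259,.062]);print(p)
E
```

```text
blue [518.4 257. ] yaw -9.314973210999241
grey [597.6 -28.9] yaw 6.987440465701738
tape+ centre [521.3 266.2] size [192.7 115.1] ang 80.4
[299.4 315.7]
```

```bash
python3 -m inch '0.01 0.009 0.03 0 0.0918; 0.011 0.009 0.06 0 0.0918; 0.011 0.009 0.09 0 0.0918; 0.011 0.009 0.11 0 0.0918; 0.011 0.009 0.12 0 0.0918'
python3 -m inch '0 0 0 0 0.0918; 0 0 0 0 0.0918'
python3 - <<'E'
from h import *
plan(597.5,-28.9,54,7.1)
E
```

```text
clock: 29.55
position: [0.5965, -0.0289, 0.2268]
ee_rot: [-2.073, -2.357, 0.003]
force: [-0.1, -0.2, 0.6]
width: 1.004
gripper_force: 0.0
clock: 29.75
position: [0.5976, -0.0289, 0.2296]
ee_rot: [2.077, 2.356, 0.001]
force: [0.8, 0.2, -0.3]
width: 1.001
gripper_force: 0.0
shift [ 0.     -0.0001  0.0166] roll 0.0021 cur yaw 7.2 tcp [ 0.5976 -0.0289  0.2296] tilt [ 0.001  0.    -1.   ] t 29.75 j7 -0.24 w 92.1 gf 0.0 F [ 0.8  0.2 -0.3]
```

```bash
python3 -m inch '0 0 0.008 0 0.0918; 0 0 0.016 0 0.0918; 0 0 0.016 0 0.0918; 0 0 0.016 0 0.0918'
python3 -m inch '0 0 0 0 0.06; 0 0 0 0 0.06; 0 0 0 0 0.06; 0 0 0 0 0.06; 0 0 0 0 0.06' 25
python3 - <<'E'
from h import *
plan(597.5,-28.9,54,7.1)
E
```

```text
clock: 30.15
position: [0.5971, -0.0291, 0.2126]
ee_rot: [-2.078, -2.356, 0.0]
force: [0.6, -0.5, 1.3]
width: 1.001
gripper_force: 0.0
clock: 30.65
position: [0.5973, -0.0291, 0.2129]
ee_rot: [2.078, 2.355, 0.0]
force: [-1.0, 0.5, 2.2]
width: 0.742
gripper_force: 25.0
shift [ 0.0002  0.0003 -0.0001] roll 0.0009 cur yaw 7.2 tcp [ 0.5973 -0.0291  0.2129] tilt [ 0. -0. -1.] t 30.65 j7 -0.26 w 68.3 gf 24.99380797147751 F [-1.   0.5  2.2]
```

```bash
python3 -m inch '0 0 -0.01 0 0.06; 0 0 -0.04 0 0.06; 0 0 -0.08 0 0.06; 0 0 -0.12 0 0.06; 0 0 -0.15 0 0.06'
python3 -m inch '0 0 0 0 0.06; 0 0 0 0 0.06'
python3 - <<'E'
from h import *
plan(519.0,257.3,200,170.3)
print(arm.observe()["joints"])
E
```

```text
clock: 31.15
position: [0.5971, -0.0288, 0.3659]
ee_rot: [2.077, 2.355, 0.002]
force: [1.6, 0.1, -1.2]
width: 0.736
gripper_force: 25.0
clock: 31.35
position: [0.597, -0.0292, 0.3635]
ee_rot: [2.078, 2.355, 0.001]
force: [0.3, -0.6, -2.0]
width: 0.737
gripper_force: 25.0
shift [ 0.2939 -0.0417  0.0043] roll -2.8475 cur yaw 7.2 tcp [ 0.597  -0.0292  0.3635] tilt [ 0.001 -0.    -1.   ] t 31.35 j7 -0.16 w 67.8 gf 24.993818700313568 F [ 0.3 -0.6 -2. ]
[ 0.32314183  0.48339606 -0.52365545  1.66236024  0.26926289  1.06706609
 -0.15682012]
```

```bash
python3 -m inch '0.03 -0.004 0 0 0.06; 0.07 -0.01 0 0 0.06; 0.11 -0.016 0 0 0.06; 0.155 -0.022 0 0 0.06; 0.2 -0.0284 0 0 0.06'
python3 -m inch '0.04 -0.006 0 -0.1 0.06; 0.07 -0.01 0 -0.22 0.06; 0.094 -0.013 0 -0.35 0.06; 0.094 -0.013 0 -0.48 0.06; 0.094 -0.013 0 -0.6 0.06'
python3 -m inch '0 0 0 -0.13 0.06; 0 0 0 -0.26 0.06; 0 0 0 -0.39 0.06; 0 0 0 -0.52 0.06; 0 0 0 -0.65 0.06'
python3 -m inch '0 0 0 -0.13 0.06; 0 0 0 -0.26 0.06; 0 0 0 -0.39 0.06; 0 0 0 -0.52 0.06; 0 0 0 -0.65 0.06'
python3 -m inch '0 0 0 -0.13 0.06; 0 0 0 -0.26 0.06; 0 0 0 -0.39 0.06; 0 0 0 -0.52 0.06; 0 0 0 -0.65 0.06'
python3 -m inch '0 0 0 -0.13 0.06; 0 0 0 -0.24 0.06; 0 0 0 -0.29 0.06; 0 0 0 -0.2975 0.06; 0 0 0 -0.2975 0.06'
python3 - <<'E'
from h import *
plan(519.0,257.3,110,170.3)
print(arm.observe()["joints"])
E
```

```text
clock: 31.85
position: [0.5429, 0.1667, 0.3611]
ee_rot: [-2.078, -2.354, 0.004]
force: [0.8, 0.2, -1.6]
width: 0.745
gripper_force: 25.0
clock: 32.35
position: [0.5184, 0.2582, 0.3611]
ee_rot: [-1.277, -2.868, 0.003]
force: [0.7, -0.6, -2.1]
width: 0.737
gripper_force: 25.0
clock: 32.85
position: [0.519, 0.257, 0.3611]
ee_rot: [-0.298, -3.125, 0.003]
force: [-0.1, -0.7, -1.8]
width: 0.736
gripper_force: 25.0
clock: 33.35
position: [0.519, 0.257, 0.3611]
ee_rot: [0.715, -3.056, 0.001]
force: [0.6, 0.3, -0.8]
width: 0.74
gripper_force: 25.0
clock: 33.85
position: [0.5191, 0.2569, 0.361]
ee_rot: [1.654, -2.668, -0.001]
force: [0.7, -0.0, -2.0]
width: 0.742
gripper_force: 25.0
clock: 34.35
position: [0.5192, 0.2572, 0.3617]
ee_rot: [2.024, -2.401, -0.001]
force: [0.4, 0.3, 0.1]
width: 0.736
gripper_force: 25.0
shift [-0.0002  0.0001  0.0927] roll -0.0009 cur yaw 170.2 tcp [0.5192 0.2572 0.3617] tilt [-0.002 -0.001 -1.   ] t 34.35 j7 1.81 w 67.7 gf 24.99360501766205 F [0.4 0.3 0.1]
[ 0.20086632  0.70647673 -1.21188899  1.67890892  0.69204904  1.25823853
  1.80895265]
```

```bash
python3 -m inch '0 0 0.02 0 0.06; 0 0 0.045 0 0.06; 0 0 0.065 0 0.06; 0 0 0.077 0 0.06; 0 0 0.08 0 0.06'
python3 -m inch '0 0 0 0 0.06; 0 0 0 0 0.06; 0 0 0 0 0.06'
python3 - <<'E'
from h import *
plan(519.0,257.3,110,170.3)
print(arm.observe()["joints"])
im=snap("side","s6")
cv2.imwrite("pics/s6c.png",cv2.resize(im[180:380,220:420],None,fx=3,fy=3,interpolation=cv2.INTER_CUBIC)[:,:,::-1])
E
```

```text
clock: 34.85
position: [0.5192, 0.2571, 0.2813]
ee_rot: [2.024, -2.4, -0.001]
force: [0.0, 0.7, -0.8]
width: 0.738
gripper_force: 25.0
clock: 35.15
position: [0.5196, 0.2577, 0.2836]
ee_rot: [-2.025, 2.4, -0.0]
force: [-0.3, -0.7, -0.7]
width: 0.74
gripper_force: 25.0
shift [0.0005 0.0005 0.0146] roll -0.0 cur yaw 170.3 tcp [0.5196 0.2577 0.2836] tilt [ 0.001  0.001 -1.   ] t 35.15 j7 1.74 w 68.1 gf 24.99396800994873 F [-0.3 -0.7 -0.7]
[ 0.16292154  0.78245011 -1.141631    1.7621212   0.78689769  1.13315187
  1.73658195]
```

View pics/s6c.png

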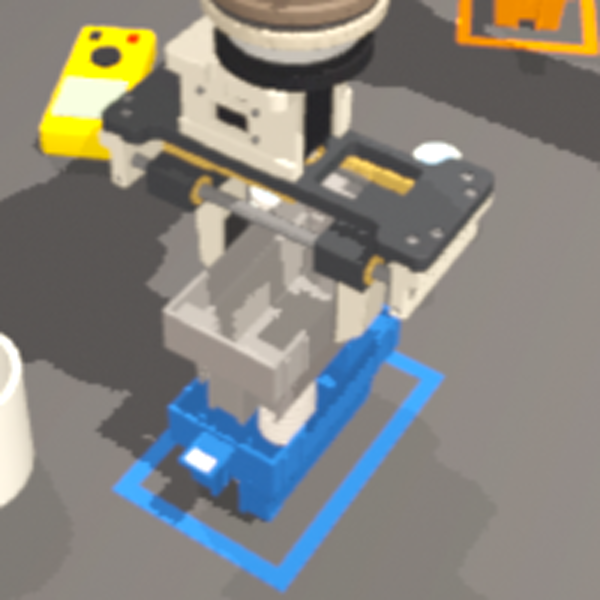

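The grey tote hangs squarely over the blue one, with the untabbed grey end above the blue tab (200,455).

```bash
python3 -m inch '0.0005 0.0005 0.003 0 0.06; 0.0005 0.0005 0.006 0 0.06; 0.0005 0.0005 0.008 0 0.06; 0.0005 0.0005 0.009 0 0.06; 0.0005 0.0005 0.009 0 0.06'
python3 -m inch '0 0 0.001 0 0.06; 0 0 0.002 0 0.06; 0 0 0.002 0 0.06'
python3 - <<'E'
from h import *
plan(519.0,257.3,110,170.3)
E
```

```text
clock: 35.7
position: [0.5188, 0.257, 0.2735]
ee_rot: [2.026, -2.401, -0.0]
force: [-0.2, -0.4, -1.5]
width: 0.741
gripper_force: 25.0
clock: 36.0
position: [0.5188, 0.257, 0.2716]
ee_rot: [2.026, -2.401, 0.0]
force: [-0.2, 0.1, -1.4]
width: 0.739
gripper_force: 25.0
shift [-0.0003 -0.0001  0.0026] roll 0.0001 cur yaw 170.3 tcp [0.5188 0.257  0.2716] tilt [-0. -0. -1.] t 36.0 j7 1.73 w 68.0 gf 24.993999302387238 F [-0.2  0.1 -1.4]
```

```bash
python3 -m inch '0 0 0.001 0 0.06; 0 0 0.002 0 0.06; 0 0 0.002 0 0.06'
python3 -m inch '0 0 0.001 0 0.06; 0 0 0.001 0 0.06'
```

```text
clock: 36.3
position: [0.5188, 0.257, 0.2696]
ee_rot: [2.026, -2.401, 0.0]
force: [-0.1, -0.1, -1.7]
width: 0.738
gripper_force: 25.0
clock: 36.5
position: [0.5189, 0.2571, 0.2689]
ee_rot: [-2.026, 2.401, -0.0]
force: [-1.0, -0.4, 1.6]
width: 0.74
gripper_force: 25.0
```

Contact comes at the expected shelf height (0.269). I'll seat it, release, lift straight up and check.

```bash
python3 -m inch '0 0 0.0005 0 0.06; 0 0 0.0005 0 0.06'
python3 -m inch '0 0 0 0 0.076; 0 0 0 0 0.0918; 0 0 0 0 0.0918; 0 0 0 0 0.0918'
python3 -m inch '0 0 -0.02 0 0.0918; 0 0 -0.05 0 0.0918; 0 0 -0.09 0 0.0918; 0 0 -0.13 0 0.0918'
python3 - <<'E'
from h import *
plan(597,0,250,170.3)
E
```

```text
clock: 36.7
position: [0.5188, 0.2571, 0.2689]
ee_rot: [-2.026, 2.401, -0.001]
force: [-1.9, -2.4, 6.8]
width: 0.74
gripper_force: 25.0
clock: 37.1
position: [0.5189, 0.257, 0.2681]
ee_rot: [2.026, -2.401, -0.0]
force: [0.0, 0.2, 0.2]
width: 0.99
gripper_force: 0.0
clock: 37.5
position: [0.5184, 0.2572, 0.4009]
ee_rot: [-2.027, 2.4, 0.001]
force: [1.3, 0.2, -0.3]
width: 1.0
gripper_force: 0.0
shift [ 0.2404 -0.1206 -0.0084] roll 0.0011 cur yaw 170.4 tcp [0.5184 0.2572 0.4009] tilt [-0.     0.001 -1.   ] t 37.5 j7 1.86 w 92.0 gf 0.0 F [ 1.3  0.2 -0.3]
```

```bash
python3 -m inch '0.04 -0.02 0 0 0.0918; 0.08 -0.04 0 0 0.0918; 0.12 -0.06 0 0 0.0918; 0.16 -0.08 0 0 0.0918; 0.2 -0.1 0 0 0.0918'
python3 - <<'E'
from h import *
snap("top","t7");snap("side","s7");a=cv2.imread("pics/t7.png");b=cv2.imread("pics/s7.png")
A=np.hstack([cv2.resize(a[195:290,155:265],(400,345),interpolation=3),cv2.resize(a[195:290,370:480],(400,345),interpolation=3)])
cv2.imwrite("pics/f7.png",np.vstack([A,cv2.resize(b[150:390,180:640],(800,250),interpolation=3)]) )
E
```

```text
clock: 38.0
position: [0.5839, 0.0415, 0.4]
ee_rot: [-2.026, 2.4, -0.001]
force: [0.9, 0.1, -0.8]
width: 1.002
gripper_force: 0.0
```

View pics/f7.png

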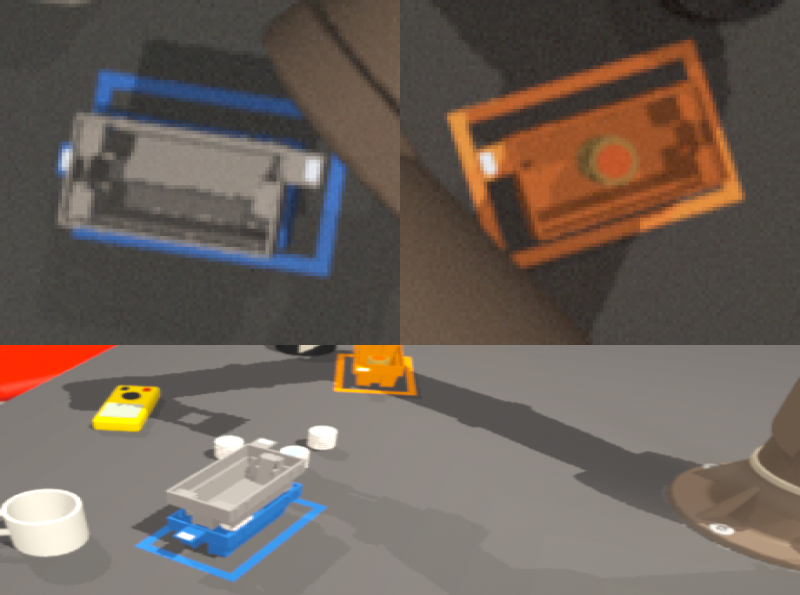

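The warm lamp stands upright in the orange tote (613,160). The grey tote sits level on the blue one with its tab at the opposite end, both totes are inside their tapes, and the bystanders are unmoved.

```bash
python3 -c "
from cell import arm
print(arm.sign_off())"
```

```text
the job is handed in; nothing more can be done
None
```

The job is handed in at about 38 s of robot time: the orange and blue totes stand inside their tapes with their lamps upright in them, and the grey tote is on the blue one, turned end for end, at the shelf height; the last picture showed nothing else moved.

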